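# Set out the filter sampling train on the layout board

## Robot

A 6-joint arm with a two-finger parallel gripper is mounted at the origin on a cart in front of the work surface, level with it; the furniture and walls round the work are solid. World frame = base frame: x ahead of the robot, y to its left, z up, the work surface at z = 0. Lengths are in m, angles in degrees, forces in N, time in s.
With the tool pointing down it reaches from about 0.3 to 0.75 m from the base axis. Payload 8.5 kg.
Tool frame: the origin (TCP) lies between the finger pads; the fingertips stand env.finger_overhang ahead of it and the grasp point (between the pads) lies 2 mm behind it (env.finger_overhang is the distance from the TCP to the fingertips, in m); z points along the fingers, y is the line along which they close (so a half turn about z gives the same grasp; the last joint's range is limited). The gripper opens to 85 mm and grips with 20 to 120 N. Pads are 22 mm wide; open, the fingers measure 114 mm over their backs; the gripper's body (76 mm by 85 mm) begins 54 mm behind the grasp point. The pads swing forward as they close: fully open they stand 13 mm farther back than shut.
Start: joints at [51.434, 21.807, 74.336, -0, 83.858, -12.336], TCP at [0.243, 0.493, 0.248] pointing down, gripper open.
Joint ranges: [-178.18, 178.18], [-50.72, 133.34], [12.68, 142.11], [-81.47, 261.47], [9.98, 163.14], [-165.26, 165.26]. Speed limits (degrees/s): [136.94, 136.94, 180, 180, 180, 180].

## Interface

Orientations are given as a 3x3 rotation matrix whose columns are the frame's x, y, z axes.
In Python, from rig import env gives the robot as it stands. The module is installed in compiled form; this text tells all that it offers.
- The arm moves only by the tool jog_arm, never from a script. Its arguments are lists of equal length, an entry for each row: "hand": the finger opening in m, from 0 to 0.0854; "travel": the shift along the world's x, y, z in m, a list of three; "yaw": the turn about the world's z in rad. A call has exactly 5 rows; each row shifts and turns the commanded pose from where the row before left it; what a row does not reach is not made up. A row lasts 1/8 s, in which the tool goes at most 62.5 mm and 10.7 degrees, less where a joint would pass 70% of its speed; a pose out of reach is approached as far as the arm can. A call is refused whole if a number of a shift passes 0.0625 or a number of a turn 0.188, either way. A call with a gripper value outside its range is refused whole. The fingers move at their own pace and stop on an object; "grip_force" is the grip in N (left out, the last holds). Time passes only in rows, so rows that do not move let the fingers close, or fill a call up. It gives the time, the measured TCP pose, the force, the opening and the grip force at its end, in the units of the state.
- env.observe(): the state, without advancing time (a new reading comes with each control period).
- env.get_image(name): name is "scene" or "top" or "wrist"; returns the picture (384x512x3 uint8, red, green, blue); there is no depth.
- env.calibration(name): a dict with "fx", "fy", "cx", "cy" (pixels), "position" and "rotation" of the camera in the world; the wrist camera has in their place "hand_eye" (4x4, takes a point from camera to tool coordinates, whose origin is the TCP and whose axes are the flange's). Camera axes: x right, y down, z forward; pixel columns grow to the right and rows downward; lengths in m; the calibration is good to about 2 mm. A picture is of the moment at which its call begins: read the wrist's pose just before it. calibration takes no time and is no camera call.
- env.close_job(): hands the job in; it is judged then, once.
The state is a dict: "time_s": time; "q": joint angles; "qvel": joint speeds; "joint_efforts": joint torques, N m; "position": TCP position; "tool_rot": TCP orientation; "ft_force": force on the tool from outside, world axes, zero at the start; "wrist_torque": the same for the moment, N m; "grip_width": finger opening in m; "gripper_force": force on a finger pad.
Only numpy, scipy, OpenCV 4.12 (cv2) and the standard library are available. Lean on these libraries where they do the work, as an engineer would, in place of code of your own. Each camera call takes 0.05 s, during which the arm holds its last target. There are 200 camera calls.

## Task

Set out the filter sampling train on the three pads of the aluminium board, each part upright and centred on its pad: the filter dish on the pad next to the rotameter, the tall coupler on the pad at the other end, and the filter cassette between them. Stand the rubber stopper, narrow end down as it stands now, centred on top of the dish to weigh its lid down. Do not disturb the brass union and the tee piece, which lie among the parts.

Things in the scene. Friction and masses are not known exactly. Their poses are not given: they have to be found in the camera images.
- dish: flat round clear filter dish with lid, lying flat; about 57 mm across, 13 mm high at its rim, the lid's bearing face 10 mm above its underside; 22 g. Starts on the worktop in front of the board. Origin: centre of its underside, z up
- stopper: orange tapered rubber stopper, 30 mm across at the top and narrower below, 29 mm high, 20 g. Starts on the middle pad, wide end up. Origin: centre of its underside, z up
- cassette: round filter cassette, white with a band round it, 38 mm across, body 30 mm high with a short thin plug above it to 38 mm; 14 g. Starts on the worktop in front of the board. Origin: centre of its underside, z up; grip it round the body, not by the plug
- coupler: tall steel quick coupler standing upright, 25 mm across, 70 mm high, 110 g. Starts on the worktop in front of the board. Origin: centre of its underside, z up
- pad_left: black rubber disc, 66 mm across, 3 mm thick, fixed on the aluminium board, top 7 mm above the worktop. Origin: centre of its underside, 4 mm above the worktop. The left pad of the row of three (+y end of the board); pads are 90 mm apart along the y axis of each pad, which is the length of the board (280 x 84 mm, 4 mm thick)
- pad_middle: black rubber disc, 66 mm across, 3 mm thick, fixed on the aluminium board, top 7 mm above the worktop. Origin: centre of its underside, 4 mm above the worktop. The middle pad of the row; its y axis runs along the row towards the left pad, its x axis across the board, away from the robot
- pad_right: black rubber disc, 66 mm across, 3 mm thick, fixed on the aluminium board, top 7 mm above the worktop. Origin: centre of its underside, 4 mm above the worktop. The right pad of the row (-y end of the board)
- rotameter: clear acrylic flow meter, a flat upright block 30 mm wide on a 46 x 54 mm foot, 126 mm high, fixed on the worktop beyond one end of the board (left or right), 126 mm from the nearest pad's centre; a white reagent bottle with a blue cap, 60 mm across and 125 mm high, stands likewise beyond the other end. Origin: centre of its underside
- union: brass hex pipe union lying on the worktop among the parts in front of the board, 22 x 44 x 19 mm, loose; leave it alone. Origin: centre of its underside
- tee: white plastic tee piece lying on the worktop among the parts in front of the board, 37 x 60 x 14 mm, loose; leave it alone. Origin: centre of its underside

How it is judged (in metres and radians):
At the end, for the whole second after the job is handed in: Dish on the end pad next to the rotameter, coupler on the other end pad, cassette on the middle pad, each resting within 12 mm of the pad centre; stopper standing on the dish within 12 mm of its centre; all upright to 0.12 rad, released and at rest (((horizontal distance between rotameter and pad_left below 0.2 m and horizontal distance between dish and pad_left below 0.012 m and z of dish in the frame of pad_left between 0 and 0.006 m and horizontal distance between coupler and pad_right below 0.012 m and z of coupler in the frame of pad_right between 0 and 0.006 m) or (horizontal distance between rotameter and pad_right below 0.2 m and horizontal distance between dish and pad_right below 0.012 m and z of dish in the frame of pad_right between 0 and 0.006 m and horizontal distance between coupler and pad_left below 0.012 m and z of coupler in the frame of pad_left between 0 and 0.006 m)) and horizontal distance between cassette and pad_middle below 0.012 m and z of cassette in the frame of pad_middle between 0 and 0.006 m and horizontal distance between stopper and dish below 0.012 m and z of stopper in the frame of dish between 0.007 and 0.014 m and angle between each of dish, stopper, cassette, coupler's own z axis and vertical below 0.12 rad and linear speed of each of dish, stopper, cassette, coupler below 0.02 m/s); the robot touches nothing.
It fails at once if the brass union was disturbed (moved by more than 20 mm) (distance of union from where it was at the start of the episode above 0.02 m).
It fails at once if the tee piece was disturbed (moved by more than 20 mm) (distance of tee from where it was at the start of the episode above 0.02 m).
It also fails if it takes over 96 s, if anything falls off the work surface, if the arm or the gripper's body presses on something with over 40 N, if the wrist force passes 120 N, or if a joint passes its speed limit or range.

## Working session

There is one attempt and no reset: what is moved stays moved. The work goes in short steps, Python scripts to look and compute and a tool call to move; the robot and the scene stay as the last step left them, time stands still between calls to the robot, and variables do not carry over. Pictures are saved under pics/ and viewed, at most 14 in all, crops included, and the job is handed in when it is done.

Besides the shell and the picture viewer there is one more tool, called by a JSON object that holds its "name" and its "arguments", one argument or row to a line. jog_arm: Moves the arm, as the interface text tells. Its arguments: {"type":"object","properties":{"hand":{"type":"array"},"travel":{"type":"array"},"yaw":{"type":"array"},"grip_force":{"type":"number"}},"required":["hand","travel","yaw"]}

```bash
mkdir -p pics; python3 - <<'E'
from rig import env
import cv2
for n in("top","scene"):
    cv2.imwrite(f"pics/{n}0.png",env.get_image(n)[:,:,::-1]); c=env.calibration(n); print(n,c)
s=env.observe();print(s["position"],s["tool_rot"],s["grip_width"],env.finger_overhang,s["time_s"])
print(env.calibration("wrist"))
E
```

```text
top {'fx': 487.74019796736616, 'fy': 487.74019796736616, 'cx': 255.10205624818005, 'cy': 190.15010641484886, 'position': array([0.42354265, 0.01426209, 1.2864995 ]), 'rotation': array([[-0.01068305, -0.99339102,  0.114281  ],
       [-0.99981585,  0.00878963, -0.01705919],
       [ 0.01594196, -0.1144422 , -0.99330199]])}
scene {'fx': 500.07988787011186, 'fy': 500.07988787011186, 'cx': 258.38819729261746, 'cy': 199.51900760382424, 'position': array([-0.3104645 , -0.49210792,  0.51395033]), 'rotation': array([[ 0.46418731, -0.377081  ,  0.8014612 ],
       [-0.88548059, -0.17578597,  0.43014348],
       [-0.02131329, -0.90934549, -0.41549552]])}
[0.24293355 0.49318559 0.24780154] [[-8.97037273e-01  4.41954251e-01 -7.55194862e-04]
 [ 4.41954825e-01  8.97036792e-01 -9.62828827e-04]
 [ 2.51911283e-04 -1.19745536e-03 -9.99999251e-01]] 0.08538708331617485 0.017 0.1
{'fx': 273.60482758969766, 'fy': 273.60482758969766, 'cx': 253.63232535692552, 'cy': 191.70840124967015, 'hand_eye': array([[ 1.21082997e-03, -9.47352950e-01, -3.20188885e-01,
         8.30720814e-02],
       [ 9.99999250e-01,  1.08735457e-03,  5.64418406e-04,
         2.43775139e-04],
       [-1.86544595e-04, -3.20189328e-01,  9.47353556e-01,
        -1.25582255e-01],
       [ 0.00000000e+00,  0.00000000e+00,  0.00000000e+00,
         1.00000000e+00]])}
```

View pics/top0.png

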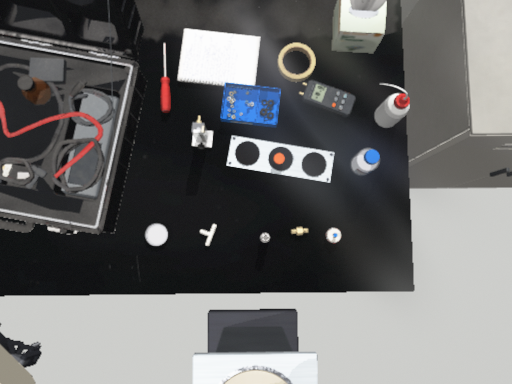

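View pics/scene0.png

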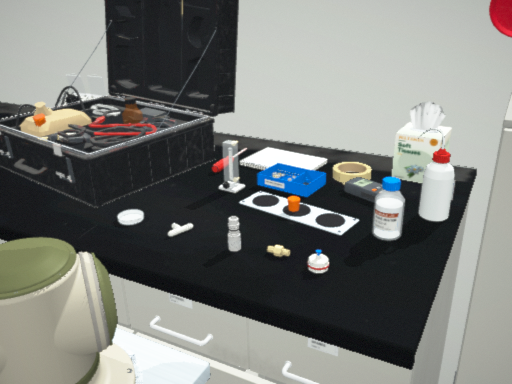

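The top view shows the pads at about (247,153), (280,158) and (314,164), with the stopper on the middle pad. The rotameter is left at (202,137), so the dish goes on the left pad. Dish is at (156,235), tee (208,234), coupler (265,238), union (300,231), cassette (334,235). Next I'll measure them.

```bash
cat > h.py <<'E'
from rig import env
import numpy as np, cv2
def ray(n,u,v,z,s=None):
    c=env.calibration(n); d=np.array([(u-c['cx'])/c['fx'],(v-c['cy'])/c['fy'],1.])
    if n=="wrist":
        T=c['hand_eye'];R=s['tool_rot'];p=R@T[:3,3]+s['position'];d=R@T[:3,:3]@d
    else: p=c['position'];d=c['rotation']@d
    return p+d*(z-p[2])/d[2]
E
python3 - <<'E'
from h import *
im=cv2.imread("pics/top0.png");g=im.max(2)
def blob(m,u,v,w=26,h=22):
    m=m[v-h:v+h,u-w:u+w].astype(np.uint8);n,l,st,c=cv2.connectedComponentsWithStats(m)
    k=1+st[1:,4].argmax();return c[k]+[u-w,v-h],st[k]
for n,u,v,z in(("dish",156,235,.012),("tee",208,234,.01),("union",300,231,.01),("cass",334,235,.02),("coupler",265,238,.07)):
    c,st=blob(g>60,u,v,16 if n!="tee" and n!="dish" else 20,16);print(n,c,st,ray("top",*c,z).round(4))
for n,u,v in(("L",247,153),("R",314,164)):
    c,st=blob(g<60,u,v,15,14);print(n,c,st,ray("top",*c,.007).round(4))
c,st=blob((im[:,:,2]>150)&(im[:,:,0]<90),280,158,15,14);print("stop",c,st,ray("top",*c,.032).round(4))
cv2.imwrite("pics/crop.png",cv2.resize(im[120:260,120:360],None,fx=3.3,fy=3.3,interpolation=cv2.INTER_CUBIC))
E
```

```text
dish [155.95280899 234.08988764] [  8   4  24  23 445] [0.4577 0.2509 0.012 ]
tee [208.53968254 233.55555556] [ 11   5  18  23 189] [0.4577 0.1148 0.01  ]
union [299.28  230.368] [  7  11  18  10 125] [ 0.4636 -0.122   0.01  ]
cass [333.19178082 234.85844749] [  7   8  17  17 219] [ 0.4508 -0.2088  0.02  ]
coupler [264.56989247 237.16129032] [11 10 11 11 93] [ 0.4457 -0.0289  0.07  ]
L [246.4116095  152.98153034] [  4   3  23  22 379] [0.6706 0.0144 0.007 ]Traceback (most recent call last):
  File "<stdin>", line 9, in <module>
  File "<stdin>", line 5, in blob
ValueError: attempt to get argmax of an empty sequence
```

```bash
python3 - <<'E'
from h import *
im=cv2.imread("pics/top0.png");g=im.max(2)
print(g[164,290:345],g[153,230:262])
def blob(m,u,v,w=26,h=22):
    m=m[v-h:v+h,u-w:u+w].astype(np.uint8);n,l,st,c=cv2.connectedComponentsWithStats(m)
    k=1+st[1:,4].argmax();return c[k]+[u-w,v-h],st[k]
for n,u,v in(("L",247,153),("R",314,164)):
    c,st=blob(g<130,u,v,14,13);print(n,c,st,ray("top",*c,.007).round(4))
c,st=blob((im[:,:,2]>150)&(im[:,:,0]<90),280,158,15,14);print("stop",c,st,ray("top",*c,.032).round(4))
cv2.imwrite("pics/crop.png",cv2.resize(im[120:260,120:360],None,fx=3.3,fy=3.3,interpolation=cv2.INTER_CUBIC))
E
```

```text
[ 76 157 227 240 244 244 244 243 243 243 243 217  85  75  73  74  74  72
  72  73  72  71  70  71  70  67  68  68  67  67  66  66  67  65  64  83
 177 239 244 244 244 245 220  66  59  59  61  62  64  66  67  68  69  69
  69] [247 247 248 247 229 128  48  48  47  50  48  48  49  49  49  49  51  51
  53  52  52  54  55  55  56  57  58  58  61 157 234 245]
L [246.94570136 152.94343891] [  2   1  24  24 442] [0.6707 0.0129 0.007 ]
R [313.52134831 163.93483146] [  2   2  24  23 445] [ 0.6396 -0.164   0.007 ]
stop [278.77142857 158.11428571] [ 9  9 11 11 35] [ 0.6515 -0.07    0.032 ]
```

View pics/crop.png

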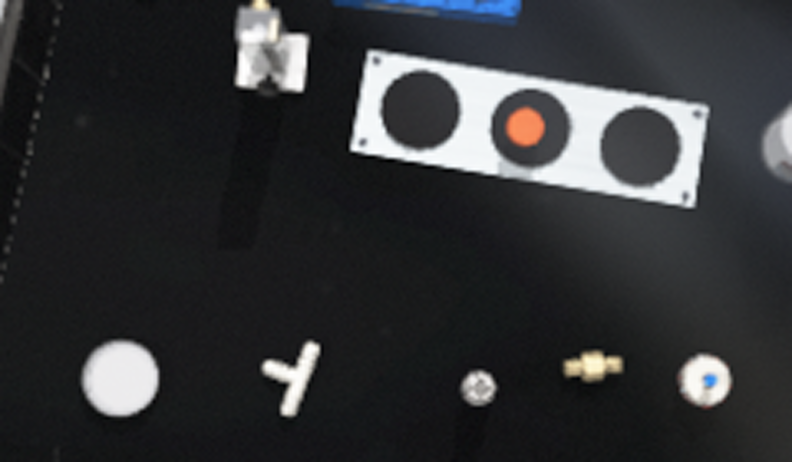

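The crop confirms the layout: the board is turned about -10°, and the stopper stands slightly off-centre on the middle pad. Now moving above the dish.

{"name": "jog_arm", "arguments": {
  "hand": [0.085, 0.085, 0.085, 0.085, 0.085],
  "travel": [
    [0.043, -0.048, -0.02],
    [0.043, -0.048, -0.02],
    [0.043, -0.048, -0.02],
    [0.043, -0.048, -0.02],
    [0.043, -0.05, -0.02]
  ],
  "yaw": [0.0915, 0.0915, 0.0915, 0.0915, 0.0915],
  "grip_force": 30
}}

```text
time_s: 0.72
position: [0.4424, 0.2686, 0.1554]
tool_rot: [[-1.0, -0.003, -0.0], [-0.003, 1.0, -0.0], [0.0, -0.0, -1.0]]
ft_force: [-0.0, 0.1, 0.0]
grip_width: 0.0851
gripper_force: 0.0
```

```bash
cat >> h.py <<'E'
def shot(name):
    s=env.observe(); im=env.get_image("wrist")[:,:,::-1].copy(); cv2.imwrite(f"pics/{name}.png",im)
    print(s["time_s"],s["position"].round(4),s["tool_rot"].round(3).tolist(),s["grip_width"],s["ft_force"].round(1)); return s,im
E
python3 - <<'E'
from h import *
import pickle
s,im=shot("w1"); pickle.dump(s,open("s1.pkl","wb"))
E
```

```text
0.725 [0.4424 0.2686 0.1554] [[-1.0, -0.003, -0.0], [-0.003, 1.0, -0.0], [0.0, -0.0, -1.0]] 0.08514302282645618 [-0.   0.1  0. ]
```

View pics/w1.png

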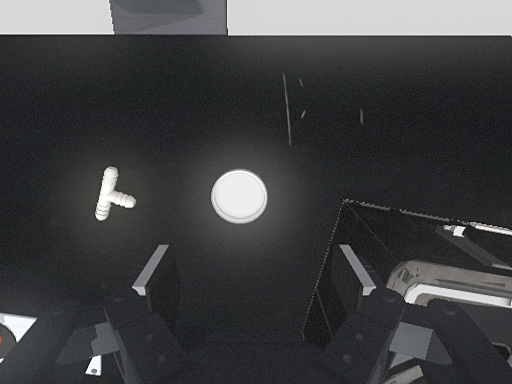

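The wrist view shows the dish at about (239,196) and the tee at (110,195). Image up is towards the robot.

```bash
python3 - <<'E'
from h import *
import pickle
s=pickle.load(open("s1.pkl","rb"));im=cv2.imread("pics/w1.png");g=im.min(2)
for t in(120,180):
    m=(g>t).astype(np.uint8);m[:, :190]=0;m[:,300:]=0;m[:150]=0;m[240:]=0
    n,l,st,c=cv2.connectedComponentsWithStats(m);k=1+st[1:,4].argmax()
    print(c[k],st[k],ray("wrist",*c[k],.011,s).round(4))
print(ray("wrist",110,195,.01,s))
o=env.observe();print(o["position"],o["time_s"])
E
```

```text
[238.99054665 196.09535553] [ 211  169   57   55 2433] [0.4556 0.2539 0.011 ]
[238.86597041 196.2175805 ] [ 211  170   56   53 2298] [0.4557 0.2538 0.011 ]
[0.45529131 0.11847699 0.01      ]
[0.44595823 0.26366736 0.15312112] 0.775
```

{"name": "jog_arm", "arguments": {
  "hand": [0.085, 0.085, 0.085, 0.08, 0.08],
  "travel": [
    [-0.001, 0.001, -0.03],
    [0, 0, -0.04],
    [0, 0, -0.04],
    [0, 0, -0.018],
    [0, 0, -0.005]
  ],
  "yaw": [0, 0, 0, 0, 0]
}}

```text
time_s: 1.4
position: [0.4399, 0.271, 0.022]
tool_rot: [[-1.0, 0.0, -0.002], [0.0, 1.0, -0.001], [0.002, -0.001, -1.0]]
ft_force: [0.1, -0.1, 0.5]
grip_width: 0.0801
gripper_force: 0.0
```

{"name": "jog_arm", "arguments": {
  "hand": [0.05, 0.05, 0.05, 0.05, 0.05],
  "travel": [
    [0, 0, 0],
    [0, 0, 0],
    [0, 0, 0],
    [0, 0, 0],
    [0, 0, 0]
  ],
  "yaw": [0, 0, 0, 0, 0]
}}

```text
time_s: 2.02
position: [0.4408, 0.2712, 0.0239]
tool_rot: [[-1.0, 0.0, 0.002], [0.0, 1.0, 0.0], [-0.002, 0.0, -1.0]]
ft_force: [-0.1, -0.7, 6.4]
grip_width: 0.0498
gripper_force: 3.3
```

Not all of that travel was carried out (rows past the limit aren't made up), so a finger came down on the dish. Lifting and looking again.

{"name": "jog_arm", "arguments": {
  "hand": [0.05, 0.085, 0.085, 0.085, 0.085],
  "travel": [
    [0, 0, 0.03],
    [0, 0, 0.04],
    [0, 0, 0.03],
    [0, 0, 0],
    [0, 0, 0]
  ],
  "yaw": [0, 0, 0, 0, 0]
}}

```text
time_s: 2.65
position: [0.44, 0.271, 0.1224]
tool_rot: [[-1.0, 0.0, -0.001], [0.0, 1.0, -0.0], [0.001, -0.0, -1.0]]
ft_force: [-0.1, -0.5, -0.8]
grip_width: 0.0851
gripper_force: 0.0
```

```bash
cat >> h.py <<'E'
def white(im,s,z,roi,t=150,top=None):
    u0,v0,u1,v1=roi;m=(im[v0:v1,u0:u1].min(2)>t).astype(np.uint8)
    n,l,st,c=cv2.connectedComponentsWithStats(m);k=1+st[1:,4].argmax();c=c[k]+[u0,v0]
    p=ray("wrist",*c,z,s);print(c.round(1),st[k],p.round(4));return p
E
python3 - <<'E'
from h import *
s,im=shot("w2");p=white(im,s,.011,(150,60,330,260));print(p-s["position"])
E
```

```text
2.65 [0.44   0.271  0.1224] [[-1.0, 0.0, -0.001], [0.0, 1.0, -0.0], [0.001, -0.0, -1.0]] 0.08506527030528707 [-0.1 -0.5 -0.8]
[234.7 210.3] [  53  121   63   59 2914] [0.4554 0.2539 0.011 ]
[ 0.01546006 -0.0171218  -0.1114278 ]
```

View pics/w2.png

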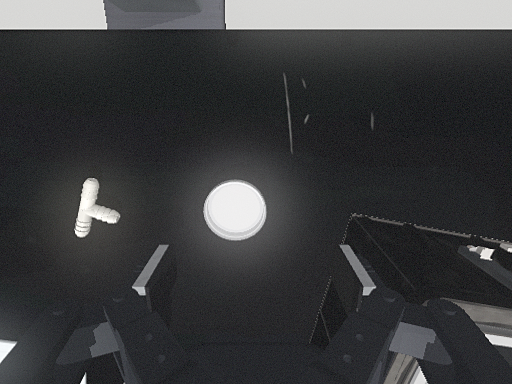

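The dish is undisturbed at (0.455,0.254), and the hand is 16 mm in x and 17 mm in y off it.

{"name": "jog_arm", "arguments": {
  "hand": [0.085, 0.085, 0.085, 0.085, 0.085],
  "travel": [
    [0.016, -0.018, 0],
    [0, 0, -0.03],
    [0, 0, -0.035],
    [0, 0, -0.03],
    [0, 0, 0]
  ],
  "yaw": [0, 0, 0, 0, 0]
}}

```text
time_s: 3.32
position: [0.455, 0.2527, 0.0258]
tool_rot: [[-1.0, 0.0, -0.006], [0.0, 1.0, -0.002], [0.006, -0.002, -1.0]]
ft_force: [0.0, 0.3, -0.2]
grip_width: 0.0853
gripper_force: 0.0
```

{"name": "jog_arm", "arguments": {
  "hand": [0.08, 0.07, 0.05, 0.05, 0.05],
  "travel": [
    [0, 0, -0.011],
    [0, 0, 0],
    [0, 0, 0],
    [0, 0, 0],
    [0, 0, 0]
  ],
  "yaw": [0, 0, 0, 0, 0]
}}

```text
time_s: 3.95
position: [0.4566, 0.2533, 0.018]
tool_rot: [[-1.0, 0.0, 0.001], [0.0, 1.0, 0.0], [-0.001, 0.0, -1.0]]
ft_force: [-2.2, -0.8, 6.1]
grip_width: 0.0534
gripper_force: 31.1
```

{"name": "jog_arm", "arguments": {
  "hand": [0.05, 0.05, 0.05, 0.05, 0.05],
  "travel": [
    [0, 0, 0.01],
    [0, 0, 0.03],
    [0, 0, 0.04],
    [0, 0, 0],
    [0, 0, 0]
  ],
  "yaw": [0, 0, 0, 0, 0]
}}

```text
time_s: 4.58
position: [0.4561, 0.2531, 0.097]
tool_rot: [[-1.0, 0.0, -0.0], [0.0, 1.0, -0.0], [0.0, -0.0, -1.0]]
ft_force: [-0.7, 0.8, -0.0]
grip_width: 0.0531
gripper_force: 31.7
```

```bash
python3 - <<'E'
from h import *
s,im=shot("w3")
E
```

```text
4.575 [0.4561 0.2531 0.097 ] [[-1.0, 0.0, -0.0], [0.0, 1.0, -0.0], [0.0, -0.0, -1.0]] 0.05311631683170126 [-0.7  0.8 -0. ]
```

View pics/w3.png

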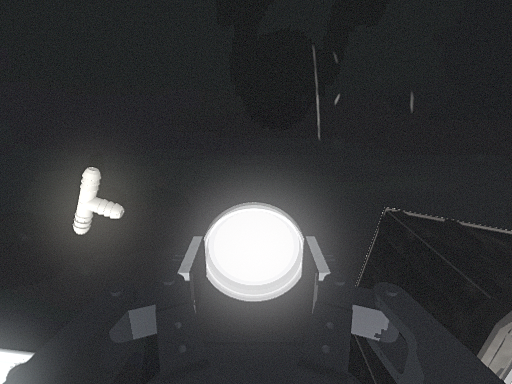

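The dish is held between the fingers, centre at about (253,246), and looks level. Measuring its offset in the hand.

```bash
python3 - <<'E'
from h import *
import pickle
s=dict(position=np.array([.4561,.2531,.097]),tool_rot=np.diag([-1.,1,-1]))
for u,v in((253.5,204),(253.5,286),(253.5,245)):print(ray("wrist",u,v,.092,s)-s["position"])
E
```

```text
[-0.03210252  0.00057776 -0.005     ]
[ 0.01801213  0.00063069 -0.005     ]
[-0.00840361  0.00060279 -0.005     ]
```

```bash
python3 - <<'E'
from h import *
s=dict(position=np.array([.4561,.2531,.097]),tool_rot=np.diag([-1.,1,-1]))
for z in(-.017,-.013,-.01):
  print(z,[(ray("wrist",u,v,.097+z,s)-s["position"])[:2].round(4).tolist() for u,v in((201,237),(180,272),(309,237),(329,272))])
im=cv2.imread("pics/w3.png")
cv2.imwrite("pics/w3c.png",cv2.resize(cv2.convertScaleAbs(im[190:330,150:350],alpha=1,beta=20),None,fx=4,fy=4,interpolation=cv2.INTER_CUBIC))
E
```

```text
-0.017 [[-0.0068, -0.03], [0.0171, -0.0443], [-0.0069, 0.0329], [0.017, 0.0467]]
-0.013 [[-0.0089, -0.0291], [0.0143, -0.043], [-0.009, 0.032], [0.0142, 0.0454]]
-0.01 [[-0.0105, -0.0285], [0.0122, -0.0421], [-0.0106, 0.0313], [0.0121, 0.0445]]
```

View pics/w3c.png

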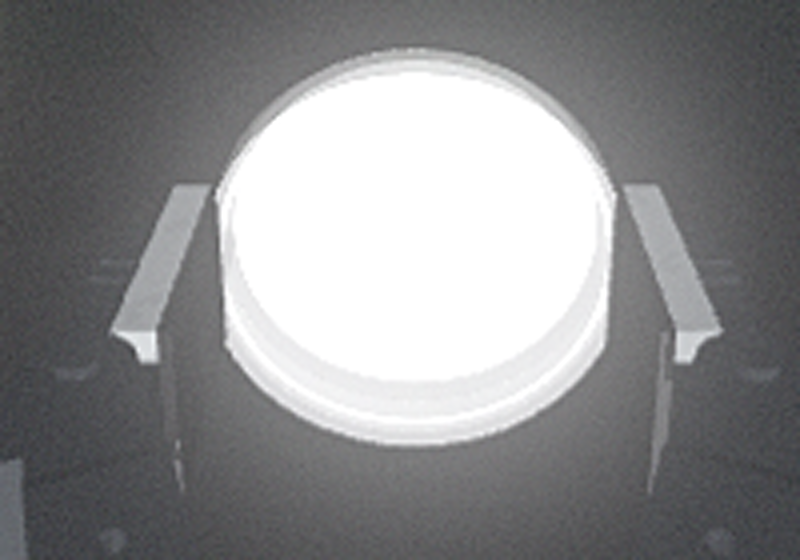

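The dish is gripped centred to about 2 mm. Carrying it to the left pad, y first to stay clear of the rotameter.

{"name": "jog_arm", "arguments": {
  "hand": [0.05, 0.05, 0.05, 0.05, 0.05],
  "travel": [
    [0.01, -0.045, 0.01],
    [0.02, -0.045, 0],
    [0.02, -0.045, 0],
    [0.02, -0.045, 0],
    [0.025, -0.045, 0]
  ],
  "yaw": [0, 0, 0, 0, 0]
}}

```text
time_s: 5.25
position: [0.5513, 0.0267, 0.106]
tool_rot: [[-1.0, 0.0, -0.002], [0.0, 1.0, 0.0], [0.002, 0.0, -1.0]]
ft_force: [0.0, -0.3, -0.8]
grip_width: 0.0529
gripper_force: 31.7
```

{"name": "jog_arm", "arguments": {
  "hand": [0.05, 0.05, 0.05, 0.05, 0.05],
  "travel": [
    [0.04, -0.01, 0],
    [0.035, 0, 0],
    [0, 0, 0],
    [0, 0, 0],
    [0, 0, 0]
  ],
  "yaw": [0, 0, 0, 0, 0]
}}

```text
time_s: 5.88
position: [0.6255, 0.0184, 0.1068]
tool_rot: [[-1.0, 0.0, -0.001], [0.0, 1.0, 0.0], [0.001, 0.0, -1.0]]
ft_force: [0.0, -0.2, -0.4]
grip_width: 0.0536
gripper_force: 31.7
```

```bash
python3 - <<'E'
from h import *
s,im=shot("w4")
import pickle;pickle.dump(s,open("s4.pkl","wb"))
E
```

```text
5.875 [0.6255 0.0184 0.1068] [[-1.0, 0.0, -0.001], [0.0, 1.0, 0.0], [0.001, 0.0, -1.0]] 0.053553028510110345 [ 0.  -0.2 -0.4]
```

View pics/w4.png

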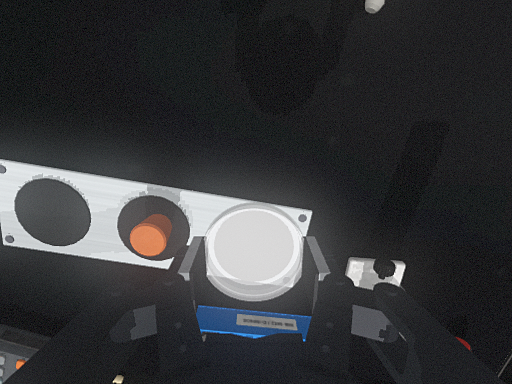

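View: right pad centre about (53,211), middle pad about (154,227), stopper top at (149,238). The left pad is hidden by the held dish, and a board hole shows at (302,217).

```bash
python3 - <<'E'
from h import *
import pickle
s=pickle.load(open("s4.pkl","rb"));im=cv2.imread("pics/w4.png");g=im.max(2)
def fit(u0,v0,u1,v1,excl=None):
    m=(g[v0:v1,u0:u1]<110).astype(np.uint8)
    if excl is not None:m|=excl[v0:v1,u0:u1]
    cs,_=cv2.findContours(m,0,1);c=max(cs,key=cv2.contourArea);e=cv2.fitEllipse(cv2.convexHull(c));return np.array(e[0])+[u0,v0],e
o=((im[:,:,2]>150)&(im[:,:,0]<100)).astype(np.uint8)
R,e=fit(12,170,98,250);print(R,e,ray("wrist",*R,.007,s))
R2,e=fit(112,188,196,262,((im[:,:,2].astype(int)-im[:,:,0])>40).astype(np.uint8));print(R2,e,ray("wrist",*R2,.007,s))
cs,_=cv2.findContours(o,0,1);c=max(cs,key=cv2.contourArea);print(cv2.boundingRect(c))
# stopper top circle
for u,v in((149,238),):print("top",ray("wrist",u,v,.036,s))
for u,v in((303,218),):print("hole",ray("wrist",u,v,.004,s))
h=ray("wrist",8,239,.004,s);print(h, ray("wrist",2,169,.004,s))
cv2.imwrite("pics/w4c.png",cv2.resize(im[150:270,0:200],None,fx=4,fy=4,interpolation=cv2.INTER_CUBIC))
E
```

```text
[ 52.31790161 211.84935379] ((40.317901611328125, 41.8493537902832), (62.55791091918945, 79.25077056884766), 120.48651885986328) [ 0.63790369 -0.16046001  0.007     ]
[154.69208527 229.08238983] ((42.69208526611328, 41.08238983154297), (63.223941802978516, 78.03772735595703), 123.49916076660156) [ 0.65479618 -0.07109265  0.007     ]
(130, 223, 36, 33)
top [ 0.64832988 -0.06498715  0.036     ]
hole [0.64496039 0.06405587 0.004     ]
[ 0.66671586 -0.21074732  0.004     ] [ 0.59945832 -0.19670685  0.004     ]
```

View pics/w4c.png

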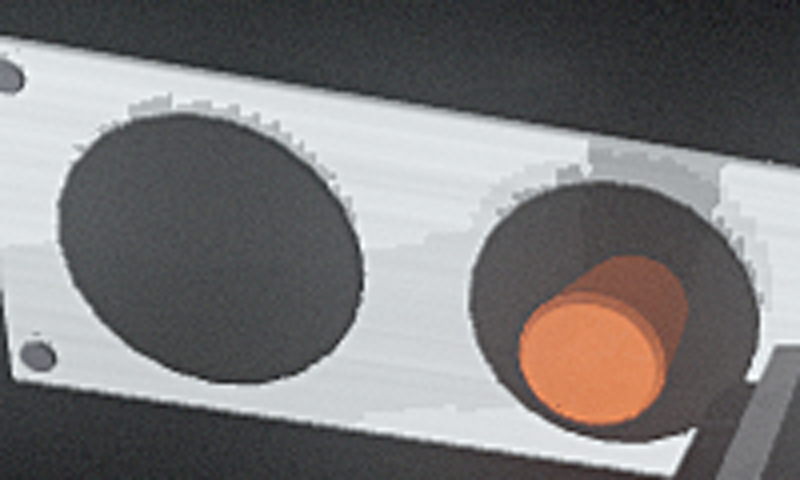

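{"name": "jog_arm", "arguments": {
  "hand": [0.05, 0.05, 0.05, 0.05, 0.05],
  "travel": [
    [0.0475, -0.002, 0],
    [0, 0, -0.03],
    [0, 0, -0.03],
    [0, 0, -0.015],
    [0, 0, 0]
  ],
  "yaw": [0, 0, 0, 0, 0]
}}

```text
time_s: 6.55
position: [0.6734, 0.0163, 0.0316]
tool_rot: [[-1.0, 0.0, -0.002], [0.0, 1.0, 0.0], [0.002, 0.0, -1.0]]
ft_force: [-0.7, -0.0, 0.5]
grip_width: 0.0534
gripper_force: 31.7
```

{"name": "jog_arm", "arguments": {
  "hand": [0.05, 0.05, 0.05, 0.05, 0.05],
  "travel": [
    [0, 0, -0.002],
    [0, 0, -0.002],
    [0, 0, -0.002],
    [0, 0, 0],
    [0, 0, 0]
  ],
  "yaw": [0, 0, 0, 0, 0]
}}

```text
time_s: 7.18
position: [0.6739, 0.0162, 0.0262]
tool_rot: [[-1.0, 0.0, 0.0], [0.0, 1.0, -0.0], [-0.0, -0.0, -1.0]]
ft_force: [0.1, -0.6, -1.4]
grip_width: 0.0533
gripper_force: 31.7
```

{"name": "jog_arm", "arguments": {
  "hand": [0.05, 0.06, 0.075, 0.08, 0.08],
  "travel": [
    [-0.001, 0, -0.001],
    [0, 0, 0],
    [0, 0, 0],
    [0, 0, 0.02],
    [0, 0, 0.05]
  ],
  "yaw": [0, 0, 0, 0, 0]
}}

```text
time_s: 7.8
position: [0.6718, 0.0163, 0.0936]
tool_rot: [[-1.0, 0.0, -0.005], [0.0, 1.0, 0.001], [0.005, 0.001, -1.0]]
ft_force: [-1.1, 0.5, 0.1]
grip_width: 0.0799
gripper_force: 0.0
```

{"name": "jog_arm", "arguments": {
  "hand": [0.07, 0.06, 0.06, 0.06, 0.06],
  "travel": [
    [-0.02, -0.035, 0.02],
    [-0.005, -0.045, 0],
    [0, 0, 0],
    [0, 0, 0],
    [0, 0, 0]
  ],
  "yaw": [0, 0, 0, 0, 0]
}}

```text
time_s: 8.43
position: [0.648, -0.0628, 0.1149]
tool_rot: [[-1.0, -0.001, -0.0], [-0.001, 1.0, 0.0], [0.0, 0.0, -1.0]]
ft_force: [0.2, 0.8, -0.4]
grip_width: 0.0599
gripper_force: 0.0
```

```bash
python3 - <<'E'
from h import *
s,im=shot("w5")
import pickle;pickle.dump(s,open("s5.pkl","wb"))
E
```

```text
8.425 [ 0.648  -0.0628  0.1149] [[-1.0, -0.001, -0.0], [-0.001, 1.0, 0.0], [0.0, 0.0, -1.0]] 0.059886216668369616 [ 0.2  0.8 -0.4]
```

View pics/w5.png

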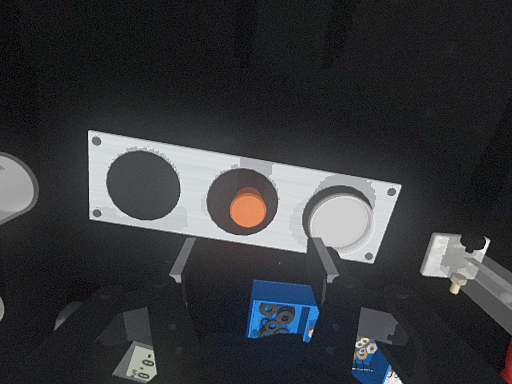

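View: dish on the left pad at about (341,221), stopper top at (247,210), right pad at (143,185), board holes at (97,141), (97,213), (391,192) and (369,257).

```bash
python3 - <<'E'
from h import *
import pickle
s=pickle.load(open("s5.pkl","rb"));im=cv2.imread("pics/w5.png");g=im.max(2)
R=lambda u,v,z:ray("wrist",u,v,z,s).round(4)
def ell(m,u0,v0,u1,v1):
    cs,_=cv2.findContours(m[v0:v1,u0:u1].astype(np.uint8),0,1);c=max(cs,key=cv2.contourArea);e=cv2.fitEllipse(cv2.convexHull(c));return np.array(e[0])+[u0,v0],np.round(e[1],1)
c,e=ell(g<110,101,140,186,226);print("padR",c,e,R(*c,.007))
c,e=ell((g<110)|((im[:,:,2].astype(int)-im[:,:,0])>40),202,160,282,240);print("padM",c,e,R(*c,.007))
o=(im[:,:,2].astype(int)-im[:,:,0]>40)&(im[:,:,2]>190);c,e=ell(o,225,180,272,232);print("stop",c,e,R(*c,.036))
H=np.array([R(u,v,.004) for u,v in((97,141),(97,213),(391,192),(369,257))]);print(H,H.mean(0))
cv2.imwrite("pics/w5c.png",cv2.resize(im[130:270,220:420],None,fx=4,fy=4,interpolation=cv2.INTER_CUBIC))
E
```

```text
padR [142.83871841 185.05271912] [66.5 76.1] [ 0.6379 -0.1611  0.007 ]
padM [241.86390686 201.43743134] [66.5 70.8] [ 0.6533 -0.0728  0.007 ]
stop [247.45706177 210.65239334] [30.7 35.9] [ 0.6503 -0.0671  0.036 ]
[[ 0.5993 -0.1967  0.004 ]
 [ 0.6663 -0.2088  0.004 ]
 [ 0.645   0.0632  0.004 ]
 [ 0.7131  0.0525  0.004 ]] [ 0.655925 -0.07245   0.004   ]
```

View pics/w5c.png

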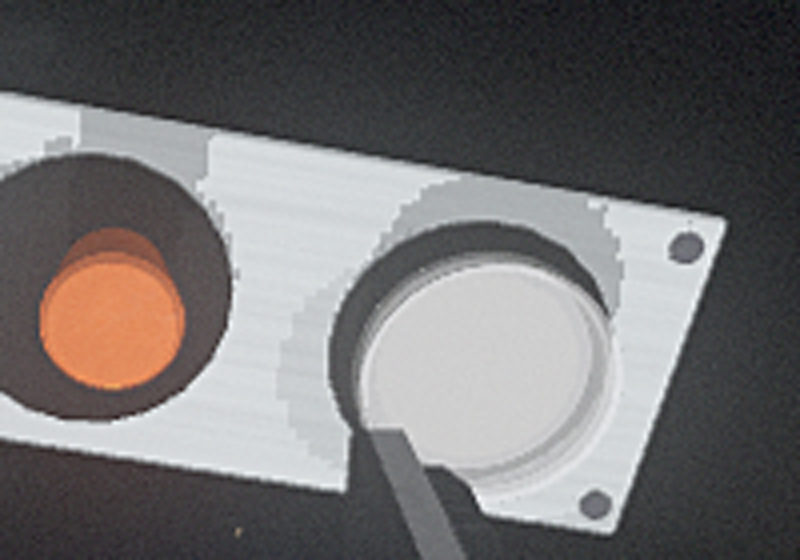

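```bash
python3 - <<'E'
from h import *
import pickle
s=pickle.load(open("s5.pkl","rb"))
for n,u,v,z in(("rim",487,375,.02),("left",358,375,.02),("right",617,375,.02),("top",487,251,.02),("bot",487,500,.02),("face",475,363,.017)):print(n,ray("wrist",220+u/4,130+v/4,z,s).round(4))
E
```

```text
rim [0.6693 0.016  0.02  ]
left [ 0.6694 -0.0126  0.02  ]
right [0.6693 0.0448 0.02  ]
top [0.6403 0.0129 0.02  ]
bot [0.701  0.0193 0.02  ]
face [0.6678 0.014  0.017 ]
```

The dish sits at (0.670,0.016), within about 1 mm of its pad centre. Next, grip the stopper.

{"name": "jog_arm", "arguments": {
  "hand": [0.05, 0.05, 0.05, 0.05, 0.05],
  "travel": [
    [0.0025, -0.004, 0],
    [0, 0, -0.03],
    [0, 0, -0.03],
    [0, 0, -0.028],
    [0, 0, 0]
  ],
  "yaw": [0, 0, 0, 0, 0]
}}

```text
time_s: 9.1
position: [0.6495, -0.0675, 0.0252]
tool_rot: [[-1.0, 0.0, -0.004], [0.0, 1.0, 0.001], [0.004, 0.001, -1.0]]
ft_force: [-0.0, -0.1, -0.1]
grip_width: 0.0503
gripper_force: 0.0
```

{"name": "jog_arm", "arguments": {
  "hand": [0.02, 0.02, 0.02, 0.02, 0.02],
  "travel": [
    [0, 0, 0],
    [0, 0, 0],
    [0, 0, 0],
    [0, 0, 0],
    [0, 0, 0.03]
  ],
  "yaw": [0, 0, 0, 0, 0]
}}

```text
time_s: 9.72
position: [0.6493, -0.0676, 0.0559]
tool_rot: [[-1.0, 0.0, -0.004], [0.0, 1.0, 0.001], [0.004, 0.001, -1.0]]
ft_force: [0.4, 0.4, -0.3]
grip_width: 0.0273
gripper_force: 29.8
```

{"name": "jog_arm", "arguments": {
  "hand": [0.02, 0.02, 0.02, 0.02, 0.02],
  "travel": [
    [0, 0, 0.03],
    [0, 0, 0],
    [0, 0, 0],
    [0, 0, 0],
    [0, 0, 0]
  ],
  "yaw": [0, 0, 0, 0, 0]
}}

```text
time_s: 10.35
position: [0.6501, -0.0678, 0.0862]
tool_rot: [[-1.0, 0.0, -0.001], [0.0, 1.0, 0.0], [0.001, 0.0, -1.0]]
ft_force: [0.4, 0.0, -0.8]
grip_width: 0.0272
gripper_force: 29.8
```

```bash
python3 - <<'E'
from h import *
s,im=shot("w6")
import pickle;pickle.dump(s,open("s6.pkl","wb"))
cv2.imwrite("pics/w6c.png",cv2.resize(im[150:300,150:350],None,fx=4,fy=4,interpolation=cv2.INTER_CUBIC))
E
```

```text
10.35 [ 0.6501 -0.0678  0.0862] [[-1.0, 0.0, -0.001], [0.0, 1.0, 0.0], [0.001, 0.0, -1.0]] 0.027184807488253495 [ 0.4  0.  -0.8]
```

View pics/w6c.png

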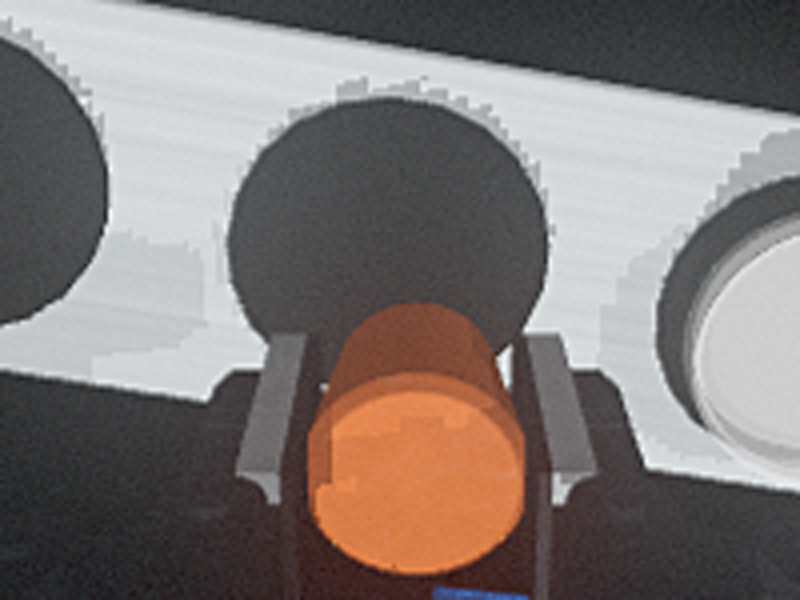

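The stopper is held centred and upright. Moving it over the dish.

{"name": "jog_arm", "arguments": {
  "hand": [0.02, 0.02, 0.02, 0.02, 0.02],
  "travel": [
    [0.0105, 0.042, 0],
    [0.01, 0.042, 0],
    [0, 0, -0.02],
    [0, 0, -0.02],
    [0, 0, 0]
  ],
  "yaw": [0, 0, 0, 0, 0]
}}

```text
time_s: 11.02
position: [0.6701, 0.0164, 0.0454]
tool_rot: [[-1.0, 0.0, -0.004], [0.0, 1.0, 0.001], [0.004, 0.001, -1.0]]
ft_force: [0.1, 0.2, -0.2]
grip_width: 0.0278
gripper_force: 29.8
```

{"name": "jog_arm", "arguments": {
  "hand": [0.02, 0.02, 0.02, 0.02, 0.02],
  "travel": [
    [0, 0, -0.005],
    [0, 0, -0.002],
    [0, 0, -0.001],
    [0, 0, 0],
    [0, 0, 0]
  ],
  "yaw": [0, 0, 0, 0, 0]
}}

```text
time_s: 11.65
position: [0.671, 0.0161, 0.0393]
tool_rot: [[-1.0, 0.0, 0.0], [0.0, 1.0, -0.0], [-0.0, -0.0, -1.0]]
ft_force: [0.1, 0.2, 0.0]
grip_width: 0.0275
gripper_force: 29.8
```

{"name": "jog_arm", "arguments": {
  "hand": [0.02, 0.02, 0.02, 0.035, 0.045],
  "travel": [
    [0, 0, -0.001],
    [0, 0, -0.001],
    [0, 0, 0],
    [0, 0, 0],
    [0, 0, 0]
  ],
  "yaw": [0, 0, 0, 0, 0]
}}

```text
time_s: 12.28
position: [0.6708, 0.0162, 0.0369]
tool_rot: [[-1.0, 0.0, -0.0], [0.0, 1.0, 0.0], [0.0, 0.0, -1.0]]
ft_force: [0.2, 0.4, -0.5]
grip_width: 0.045
gripper_force: 0.0
```

{"name": "jog_arm", "arguments": {
  "hand": [0.05, 0.05, 0.05, 0.06, 0.06],
  "travel": [
    [0, 0, 0],
    [0, 0, 0.03],
    [0, 0, 0.04],
    [-0.03, -0.01, 0.01],
    [-0.03, -0.02, 0]
  ],
  "yaw": [0, 0, 0, 0, 0]
}}

```text
time_s: 12.9
position: [0.6105, -0.0137, 0.118]
tool_rot: [[-1.0, -0.001, 0.002], [-0.001, 1.0, -0.0], [-0.002, -0.0, -1.0]]
ft_force: [0.3, -0.4, 0.2]
grip_width: 0.0597
gripper_force: 0.0
```

```bash
python3 - <<'E'
from h import *
s,im=shot("w7")
import pickle;pickle.dump(s,open("s7.pkl","wb"))
cv2.imwrite("pics/w7c.png",cv2.resize(im[140:340,200:400],None,fx=3,fy=3,interpolation=cv2.INTER_CUBIC))
E
```

```text
12.9 [ 0.6105 -0.0137  0.118 ] [[-1.0, -0.001, 0.002], [-0.001, 1.0, -0.0], [-0.002, -0.0, -1.0]] 0.05973040283935516 [ 0.3 -0.4  0.2]
```

View pics/w7c.png

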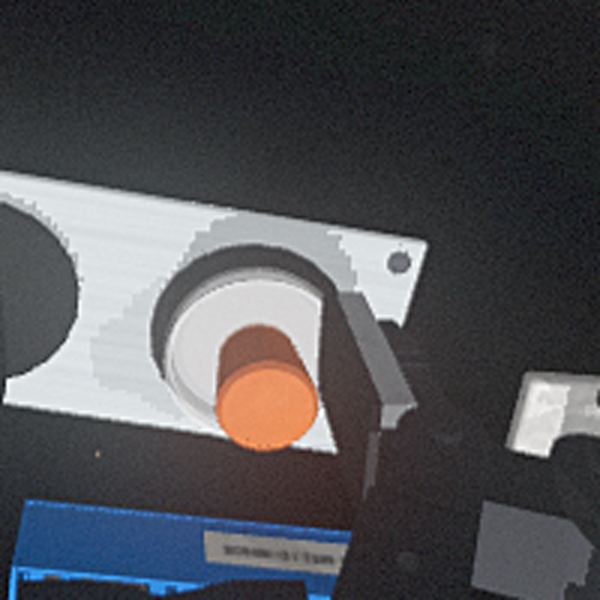

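The stopper stands upright in the middle of the dish lid, top at about (289,275) in the full frame. Next, the coupler.

{"name": "jog_arm", "arguments": {
  "hand": [0.06, 0.06, 0.06, 0.06, 0.06],
  "travel": [
    [-0.041, -0.003, 0.01],
    [-0.041, -0.003, 0.01],
    [-0.041, -0.003, 0.01],
    [-0.04, -0.003, 0.01],
    [0, 0, 0]
  ],
  "yaw": [0, 0, 0, 0, 0]
}}

```text
time_s: 13.58
position: [0.4464, -0.0257, 0.1578]
tool_rot: [[-1.0, 0.001, 0.0], [0.001, 1.0, -0.0], [-0.0, -0.0, -1.0]]
ft_force: [1.3, 0.5, -0.2]
grip_width: 0.06
gripper_force: 0.0
```

{"name": "jog_arm", "arguments": {
  "hand": [0.06, 0.06, 0.06, 0.06, 0.06],
  "travel": [
    [0, 0, 0],
    [0, 0, 0],
    [0, 0, 0],
    [0, 0, 0],
    [0, 0, 0]
  ],
  "yaw": [0, 0, 0, 0, 0]
}}

```text
time_s: 14.2
position: [0.448, -0.0258, 0.157]
tool_rot: [[-1.0, 0.0, -0.0], [0.0, 1.0, 0.0], [0.0, 0.0, -1.0]]
ft_force: [-0.3, 0.4, -0.2]
grip_width: 0.0602
gripper_force: 0.0
```

```bash
python3 - <<'E'
from h import *
s,im=shot("w8")
import pickle;pickle.dump(s,open("s8.pkl","wb"))
E
```

```text
14.2 [ 0.448  -0.0258  0.157 ] [[-1.0, 0.0, -0.0], [0.0, 1.0, 0.0], [0.0, 0.0, -1.0]] 0.06015443176476557 [-0.3  0.4 -0.2]
```

View pics/w8.png

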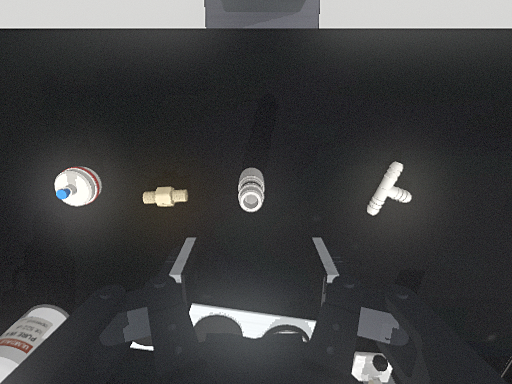

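View: coupler top ring at about (251,200), cassette body at about (78,187) with its plug at (63,193), union (165,196), tee (390,190). That was my last picture, so from here I measure with numbers only.

```bash
python3 - <<'E'
from h import *
import pickle
s=pickle.load(open("s8.pkl","rb"));im=cv2.imread("pics/w8.png");g=im.max(2)
m=(g>90).astype(np.uint8);n,l,st,c=cv2.connectedComponentsWithStats(m[150:230,30:430].copy())
for k in range(1,n):
    if st[k,4]>80:print(st[k]+[30,150,0,0,0],(c[k]+[30,150]).round(1))
print("ring",ray("wrist",251,200,.07,s).round(4),"base",ray("wrist",251,172,0.0,s).round(4))
for z,u,v in((.038,63,193),(.03,78,187),(.015,78,187)):print(ray("wrist",u,v,z,s).round(4))
E
```

```text
[ 367  161   45   55 1032] [388.5 189.7]
[  54  166   48   41 1513] [ 77.5 185.8]
[238 168  27  44 973] [250.9 189.7]
[142 186  46  21 680] [164.9 196.4]
ring [ 0.4442 -0.0273  0.07  ] base [ 0.4384 -0.028   0.    ]
[ 0.4492 -0.2053  0.038 ]
[ 0.4458 -0.1953  0.03  ]
[ 0.4506 -0.2054  0.015 ]
```

{"name": "jog_arm", "arguments": {
  "hand": [0.06, 0.06, 0.06, 0.06, 0.06],
  "travel": [
    [-0.004, -0.0015, 0],
    [0, 0, -0.03],
    [0, 0, -0.03],
    [0, 0, -0.03],
    [0, 0, -0.025]
  ],
  "yaw": [0, 0, 0, 0, 0],
  "grip_force": 45
}}

```text
time_s: 14.88
position: [0.4436, -0.0274, 0.0412]
tool_rot: [[-1.0, 0.0, -0.0], [0.0, 1.0, 0.0], [0.0, 0.0, -1.0]]
ft_force: [0.5, 0.3, 0.2]
grip_width: 0.06
gripper_force: 0.0
```

{"name": "jog_arm", "arguments": {
  "hand": [0.04, 0.015, 0.015, 0.015, 0.015],
  "travel": [
    [0, 0, 0],
    [0, 0, 0],
    [0, 0, 0],
    [0, 0, 0],
    [0, 0, 0]
  ],
  "yaw": [0, 0, 0, 0, 0]
}}

```text
time_s: 15.5
position: [0.4443, -0.0275, 0.0429]
tool_rot: [[-1.0, 0.0, 0.002], [0.0, 1.0, -0.001], [-0.002, -0.001, -1.0]]
ft_force: [-1.2, 0.0, 6.6]
grip_width: 0.024
gripper_force: 44.4
```

{"name": "jog_arm", "arguments": {
  "hand": [0.015, 0.015, 0.015, 0.015, 0.015],
  "travel": [
    [0, 0, 0.01],
    [0, 0, 0.03],
    [0.01, -0.01, 0.03],
    [0.03, -0.02, 0],
    [0.03, -0.02, 0]
  ],
  "yaw": [0, 0, 0, 0, 0]
}}

```text
time_s: 16.12
position: [0.5147, -0.0778, 0.1133]
tool_rot: [[-1.0, 0.0, 0.001], [0.0, 1.0, -0.0], [-0.001, -0.0, -1.0]]
ft_force: [0.1, -0.3, -0.4]
grip_width: 0.0236
gripper_force: 44.2
```

{"name": "jog_arm", "arguments": {
  "hand": [0.015, 0.015, 0.015, 0.015, 0.015],
  "travel": [
    [0.03, -0.02, 0],
    [0.03, -0.02, 0],
    [0.03, -0.02, 0],
    [0.02, -0.0135, 0],
    [0.01, -0.005, 0]
  ],
  "yaw": [0, 0, 0, 0, 0]
}}

```text
time_s: 16.75
position: [0.6343, -0.1564, 0.1122]
tool_rot: [[-1.0, 0.001, -0.0], [0.001, 1.0, 0.0], [0.0, 0.0, -1.0]]
ft_force: [-0.7, 0.3, -0.8]
grip_width: 0.0243
gripper_force: 44.2
```

{"name": "jog_arm", "arguments": {
  "hand": [0.015, 0.015, 0.015, 0.015, 0.015],
  "travel": [
    [0, 0, 0],
    [0, 0, 0],
    [0, 0, 0],
    [0, 0, 0],
    [0, 0, 0]
  ],
  "yaw": [0, 0, 0, 0, 0]
}}

```text
time_s: 17.38
position: [0.6338, -0.1557, 0.1122]
tool_rot: [[-1.0, 0.0, -0.0], [0.0, 1.0, 0.0], [0.0, 0.0, -1.0]]
ft_force: [0.3, 0.4, -0.3]
grip_width: 0.0239
gripper_force: 44.2
```

```bash
python3 - <<'E'
from h import *
s,im=shot("w9");g=im.max(2)
import pickle;pickle.dump(s,open("s9.pkl","wb"))
# coarse luminance map of the coupler region
r=g[160:340,190:320];print("\n".join("".join(" .:-=+*#%@"[min(9,x//26)] for x in row) for row in cv2.resize(r,(65,36),interpolation=cv2.INTER_AREA)))
E
```

```text
17.375 [ 0.6338 -0.1557  0.1122] [[-1.0, 0.0, -0.0], [0.0, 1.0, 0.0], [0.0, 0.0, -1.0]] 0.023908604453513182 [ 0.3  0.4 -0.3]
::.#%%#**#%%%%%%%%%%%%%%%%#%%%%%%%%%%%%%###**+++===---:::::::::::
:::%%%%%%%%%%%%%%%%%%%*+++++==++***#%#%%%%%%%%%%%%%%%%%###**+++==
::=%%%%%%%%%%%%%##+=-::::-:::-:::::--=+*#%%%%%%%%%%%%%%%%%%%%%%%%
::*%%%%%%%%%%%*+-:-------:-:::-::::----:-+*#%%%%%%%%%%%%%%%%%%%%%
::%%%%%%%%%%#+:------:-------::-:----------=##%%%%%%%%%%%%%%%%%%%
:-%%%%%%%%%#----------:--:--:-:-:-----------=*%%%%%%%%%%%%%%%%%%%
:+%%%%%%%%%--------------:-:---::--:----------#%%%%%%%%%%%%%%%%%#
:#%%%%%%%%*:-----------::-::::::--------------*%%%%%%%%%%%%%%%#=-
:%%%%%%%%%+:-----------:-:::-::-::--:---------+%%%%%%%%%%%%%#+---
=%%%%%%%%%*:----------:::::::::::-:-----------*%%%%%%%%%%%%#=----
+%#%%%%%%%%+:----::-::::::::--------:--------=%%%%%%%%%%%%%=-----
##%%%%%%%%%%+:---::::::::--===========------*%%%%%%%%%%%%%#------
%%%%%%%%%%%%%#+-:::::::-================--+#%%%%%%%%%%%%%%*------
%#===*%%%%%%%%%%*=-:::-==================%%%%%%%%%%%%%%%%%#=-----
%##*#%%%%%%%%%%####*=====================*#**####%
[... 701 characters left out ...]
+**########**+===+-.-::::.......:.......
..................:..=**#%#**+++++****%#+==..-:.:................
.................::..+*%%+-============%#*+:.-:..................
.................-::.-#%%-=============#%#=..:-:.................
.................+:...-#%#+==========+#%#-...:=:.................
........................-+*##**++**###+-.........................
............................:---=--::............................
.................................................................
.................................................................
.................................................................
.................................................................
```

```bash
python3 - <<'E'
from h import *
import pickle
s=pickle.load(open("s9.pkl","rb"));im=cv2.imread("pics/w9.png");g=im.max(2)
print(ray("wrist",253,213,.0695,s)-s["position"],ray("wrist",253,297,.139,s)-s["position"])
def ell(m,u0,v0,u1,v1):
    cs,_=cv2.findContours(m[v0:v1,u0:u1].astype(np.uint8),0,1);c=max(cs,key=cv2.contourArea);e=cv2.fitEllipse(cv2.convexHull(c));return np.array(e[0])+[u0,v0],np.round(e[1],1)
c,e=ell(g<130,205,155,287,228);print(c,e,ray("wrist",*c,.007,s))
E
```

```text
[-0.01103396  0.00024347 -0.04265185] [-0.00083691  0.00041479  0.02684815]
[246.56925583 200.99345779] [68.3 72. ] [ 0.6377211  -0.16142783  0.007     ]
```

{"name": "jog_arm", "arguments": {
  "hand": [0.015, 0.015, 0.015, 0.015, 0.015],
  "travel": [
    [0.0035, -0.0055, 0],
    [0, 0, -0.025],
    [0, 0, -0.025],
    [0, 0, -0.008],
    [0, 0, 0]
  ],
  "yaw": [0, 0, 0, 0, 0]
}}

```text
time_s: 18.05
position: [0.6376, -0.1616, 0.0541]
tool_rot: [[-1.0, 0.0, -0.0], [0.0, 1.0, 0.0], [0.0, 0.0, -1.0]]
ft_force: [-0.6, -0.1, -1.4]
grip_width: 0.0237
gripper_force: 44.2
```

{"name": "jog_arm", "arguments": {
  "hand": [0.015, 0.015, 0.015, 0.015, 0.015],
  "travel": [
    [0, 0, -0.0015],
    [0, 0, -0.0015],
    [0, 0, -0.001],
    [0, 0, 0],
    [0, 0, 0]
  ],
  "yaw": [0, 0, 0, 0, 0]
}}

```text
time_s: 18.68
position: [0.6374, -0.1613, 0.0502]
tool_rot: [[-1.0, 0.0, 0.0], [0.0, 1.0, -0.0], [-0.0, -0.0, -1.0]]
ft_force: [0.3, -0.3, -1.8]
grip_width: 0.0239
gripper_force: 44.2
```

{"name": "jog_arm", "arguments": {
  "hand": [0.015, 0.015, 0.03, 0.05, 0.06],
  "travel": [
    [0, 0, -0.0005],
    [0, 0, 0],
    [0, 0, 0],
    [0, 0, 0],
    [0, 0, 0]
  ],
  "yaw": [0, 0, 0, 0, 0]
}}

```text
time_s: 19.3
position: [0.6374, -0.1614, 0.0495]
tool_rot: [[-1.0, 0.0, -0.0], [0.0, 1.0, 0.0], [0.0, 0.0, -1.0]]
ft_force: [-0.4, -0.7, 0.7]
grip_width: 0.06
gripper_force: 0.0
```

{"name": "jog_arm", "arguments": {
  "hand": [0.06, 0.06, 0.06, 0.06, 0.06],
  "travel": [
    [0, 0, 0.02],
    [0, 0, 0.04],
    [0, 0, 0.04],
    [-0.03, -0.007, 0],
    [-0.04, -0.009, 0]
  ],
  "yaw": [0, 0, 0, 0, 0]
}}

```text
time_s: 19.92
position: [0.5669, -0.1774, 0.1498]
tool_rot: [[-1.0, -0.001, 0.001], [-0.001, 1.0, -0.001], [-0.001, -0.001, -1.0]]
ft_force: [0.2, -0.4, 0.3]
grip_width: 0.0605
gripper_force: 0.0
```

{"name": "jog_arm", "arguments": {
  "hand": [0.07, 0.07, 0.07, 0.07, 0.07],
  "travel": [
    [-0.04, -0.009, 0],
    [-0.04, -0.009, -0.02],
    [-0.036, -0.01, -0.02],
    [0, 0, 0],
    [0, 0, 0]
  ],
  "yaw": [0, 0, 0, 0, 0]
}}

```text
time_s: 20.55
position: [0.4522, -0.2057, 0.1101]
tool_rot: [[-1.0, 0.0, 0.001], [0.0, 1.0, -0.001], [-0.001, -0.001, -1.0]]
ft_force: [-0.6, 0.3, 0.2]
grip_width: 0.0701
gripper_force: 0.0
```

```bash
python3 - <<'E'
from h import *
s,im=shot("w10");g=im.max(2)
import pickle;pickle.dump(s,open("s10.pkl","wb"))
m=(g>90).astype(np.uint8);m[235:]=0;n,l,st,c=cv2.connectedComponentsWithStats(m)
for k in range(1,n):
    if 200<st[k,4]<9000:print(st[k],c[k].round(1))
b=(im[:,:,0].astype(int)-im[:,:,2]>60).astype(np.uint8);b[240:]=0
n,l,st,c=cv2.connectedComponentsWithStats(b)
for k in range(1,n):
    if st[k,4]>20:print("plug",st[k],c[k].round(1),ray("wrist",*c[k],.036,s).round(4))
r=g[140:240,190:330];print("\n".join("".join(" .:-=+*#%@"[min(9,x//26)] for x in row) for row in cv2.resize(r,(70,25),interpolation=cv2.INTER_AREA)))
E
```

```text
20.55 [ 0.4522 -0.2057  0.1101] [[-1.0, 0.0, 0.001], [0.0, 1.0, -0.001], [-0.001, -0.001, -1.0]] 0.07013422448978056 [-0.6  0.3  0.2]
[   0   92   59  143 6508] [ 24.1 169.8]
plug [246 202  11  12 110] [250.9 207.7] [ 0.4502 -0.2072  0.036 ]
:::::::::---------------------------------------------::::::::::::::::
:::::---:-----------------------------------------------::::::::::::::
:::::-------------------------------------------------------::::::::::
:::---------------------=-----=====-=------------------------------:--
:------------------======================-===-=-----------------------
----------------=================================---------------------
--------------======================================------------------
-----------=====================+====================-----------------
----------================+***###*+++++++===============--------------
---------===========++++#%@@@@@@@@@@%*+++++=++============------------
--------==========++++%@@@@@@@@@@@@@@@@#+++++++=============----------
-------==========+++*@@@@@@@@@@@@@@@@@@@@++++++++===============-=--==
------
[... 216 characters left out ...]
=====+++++#@@@@@@@@@@@@@@@@@@@@@@*+++++++++==================
-----==========+++++@@@@@@@@@@@@@@@@@@@@@%++++++++++===============*@@
-----==========++++++@@@@@@@@@@@@@@@@@@@%+++++++++++===============#@@
------=========+++++++%@@@@@@@@@@@@@@@@#+++++++++++================*@@
-------=========+++++++*#@@@@@@@@@@@%#++++++++++++==================*#
-------=========+++++++++++**####**++++++++++++++=====================
--------==========++++++++++++++++++++++++++++++======================
----------=========++++++++++++++++++++++++++=========================
-----------===========++++++++++++++++++++============================
:------------=============++++++++++++====================---=--======
```

{"name": "jog_arm", "arguments": {
  "hand": [0.06, 0.06, 0.06, 0.06, 0.06],
  "travel": [
    [-0.002, -0.001, 0],
    [0, 0, -0.03],
    [0, 0, -0.03],
    [0, 0, -0.028],
    [0, 0, 0]
  ],
  "yaw": [0, 0, 0, 0, 0],
  "grip_force": 28
}}

```text
time_s: 21.22
position: [0.4491, -0.2058, 0.0205]
tool_rot: [[-1.0, -0.0, -0.002], [-0.0, 1.0, 0.002], [0.002, 0.002, -1.0]]
ft_force: [0.2, -0.1, -0.1]
grip_width: 0.0598
gripper_force: 0.0
```

{"name": "jog_arm", "arguments": {
  "hand": [0.045, 0.03, 0.03, 0.03, 0.03],
  "travel": [
    [0, 0, -0.001],
    [0, 0, 0],
    [0, 0, 0],
    [0, 0, 0],
    [0, 0, 0]
  ],
  "yaw": [0, 0, 0, 0, 0]
}}

```text
time_s: 21.85
position: [0.45, -0.2066, 0.0219]
tool_rot: [[-1.0, 0.0, 0.002], [0.0, 1.0, -0.001], [-0.002, -0.001, -1.0]]
ft_force: [0.6, 0.8, 7.7]
grip_width: 0.0366
gripper_force: 28.1
```

{"name": "jog_arm", "arguments": {
  "hand": [0.03, 0.03, 0.03, 0.03, 0.03],
  "travel": [
    [0, 0, 0.01],
    [0, 0, 0.04],
    [0, 0, 0.05],
    [0.03, 0.03, 0.02],
    [0.035, 0.03, 0]
  ],
  "yaw": [0, 0, 0, 0, 0]
}}

```text
time_s: 22.48
position: [0.5156, -0.1462, 0.1436]
tool_rot: [[-1.0, 0.002, 0.004], [0.002, 1.0, -0.002], [-0.004, -0.002, -1.0]]
ft_force: [0.0, 0.3, -0.9]
grip_width: 0.0364
gripper_force: 28.3
```

{"name": "jog_arm", "arguments": {
  "hand": [0.03, 0.03, 0.03, 0.03, 0.03],
  "travel": [
    [0.035, 0.03, 0],
    [0.035, 0.03, 0],
    [0.035, 0.014, 0],
    [0.033, 0, 0],
    [0, 0, 0]
  ],
  "yaw": [0, 0, 0, 0, 0]
}}

```text
time_s: 23.1
position: [0.6535, -0.072, 0.1408]
tool_rot: [[-1.0, -0.001, 0.001], [-0.001, 1.0, -0.0], [-0.001, -0.0, -1.0]]
ft_force: [-0.7, 0.1, 0.5]
grip_width: 0.0367
gripper_force: 28.3
```

{"name": "jog_arm", "arguments": {
  "hand": [0.03, 0.03, 0.03, 0.03, 0.03],
  "travel": [
    [0, 0, 0],
    [0, 0, -0.02],
    [0, 0, -0.02],
    [0, 0, 0],
    [0, 0, 0]
  ],
  "yaw": [0, 0, 0, 0, 0]
}}

```text
time_s: 23.72
position: [0.6524, -0.0726, 0.1018]
tool_rot: [[-1.0, 0.001, 0.001], [0.001, 1.0, -0.0], [-0.001, -0.0, -1.0]]
ft_force: [0.3, 0.1, -0.3]
grip_width: 0.0363
gripper_force: 28.3
```

```bash
python3 - <<'E'
from h import *
s,im=shot("w11");g=im.max(2)
import pickle;pickle.dump(s,open("s11.pkl","wb"))
b=(im[:,:,0].astype(int)-im[:,:,2]>60).astype(np.uint8);b[:,:220]=0;b[:,290:]=0
n,l,st,c=cv2.connectedComponentsWithStats(b)
for k in range(1,n):
    if st[k,4]>20:print("plug",st[k],c[k].round(1),ray("wrist",*c[k],s["position"][2]+.014,s)-s["position"])
r=g[160:320,190:320];print("\n".join("".join(" .:-=+*#%@"[min(9,x//26)] for x in row) for row in cv2.resize(r,(65,32),interpolation=cv2.INTER_AREA)))
E
```

```text
23.725 [ 0.6524 -0.0726  0.1018] [[-1.0, 0.001, 0.001], [0.001, 1.0, -0.0], [-0.001, -0.0, -1.0]] 0.03630570848899224 [ 0.3  0.1 -0.3]
plug [244 275  20  17 284] [253.4 282.9] [0.00151474 0.0006052  0.014     ]
plug [ 255  285   35   53 1038] [272.  308.3] [0.01671356 0.00994229 0.014     ]
plug [275 310   8   7  37] [278.7 313.2] [0.01975964 0.01339377 0.014     ]
plug [272 326   6   6  24] [274.2 328. ] [0.0293141  0.01138945 0.014     ]
plug [281 329   6   5  23] [283.2 331.1] [0.03137731 0.01610525 0.014     ]
%%%%%%%%%%%%%%%%%%%%%%%%%%###%%%%##%%%%%%%%%%%%%##***++===--:::::
%%%%%%%%%%%%%%%%%%%%%%%##*++=======+++*##%%%%%%%%%%%%%%%%%%%%%###
%%%%%%%%%%%%%%%%%%%#+=------------:-:::--=+*#%%%%%%%%%%%%%%%%%%%%
%%%%%%%%%%%%%%%%%*=---------------:--:-:----=+#%%%%%%%%%%%%%%%%%%
%%%%%%%%%%%%%%%*-------------------------------+##%%%%%%%%%%%%%%%
%%%%%%%%%%%%%%+---------------------------------=#%%%%%%%%%%%%%%%
%%%%%%%%%%%%%+--------------------:---------------#%%%%%%%%%%%%%%
%%%%%%%%%%%%#-------------------------------------*%%%%%%%%%%%%%%
%%%%%%%%%%%#*-------------------------------------+%
[... 831 characters left out ...]
%%+##*+++**=%%%%%%%%%%#+:::::======:::::
::::::-+*+::::::*%%%%%%%%%%#*======*#%%%%%%%%%#*:::::-+#+-:::::::
::::::::--:::::::+#%%%%%%%%+*#%%%##*+%%%%%%%%#=::::::-==:::::::::
:::::::::::::::::::=*%%%%%%%%%%%%%%%#%%%%%#*-::::::::-:::::::::::
.....:::::::::::::::::-+*#%%%%%%%%%%%%#*++=++====-::--:::::::::::
........:::::::::::::::::::::==++=-:==============::-::::::::::::
..........:::::::::::::::::::::::::-==============-:-::::::.:....
..........:::..:.::::::::::::::::::-===============::-.::........
..........#::......:.::::::::::::::==**#*++++++++++=-*:..........
.........................:::::::::-==%##---*++---==--=:..........
.............................:..:.==*%%#=--=----=:::::...........
```

{"name": "jog_arm", "arguments": {
  "hand": [0.03, 0.03, 0.03, 0.03, 0.03],
  "travel": [
    [0.001, 0, -0.02],
    [0, 0, -0.025],
    [0, 0, -0.02],
    [0, 0, -0.005],
    [0, 0, 0]
  ],
  "yaw": [0, 0, 0, 0, 0]
}}

```text
time_s: 24.4
position: [0.6537, -0.0725, 0.0314]
tool_rot: [[-1.0, 0.0, 0.001], [0.0, 1.0, -0.0], [-0.001, -0.0, -1.0]]
ft_force: [0.2, -0.7, -0.3]
grip_width: 0.0366
gripper_force: 28.3
```

{"name": "jog_arm", "arguments": {
  "hand": [0.03, 0.03, 0.03, 0.03, 0.03],
  "travel": [
    [0, 0, -0.001],
    [0, 0, -0.001],
    [0, 0, 0],
    [0, 0, 0],
    [0, 0, 0]
  ],
  "yaw": [0, 0, 0, 0, 0]
}}

```text
time_s: 25.02
position: [0.6536, -0.0724, 0.029]
tool_rot: [[-1.0, 0.0, 0.001], [0.0, 1.0, -0.0], [-0.001, -0.0, -1.0]]
ft_force: [-1.5, 0.6, 3.1]
grip_width: 0.0363
gripper_force: 28.6
```

In contact. Releasing, backing off and checking.

{"name": "jog_arm", "arguments": {
  "hand": [0.037, 0.045, 0.055, 0.055, 0.055],
  "travel": [
    [0, 0, 0],
    [0, 0, 0],
    [0, 0, 0],
    [0, 0, 0.02],
    [0, 0, 0.04]
  ],
  "yaw": [0, 0, 0, 0, 0]
}}

```text
time_s: 25.65
position: [0.6524, -0.0721, 0.0874]
tool_rot: [[-1.0, 0.0, -0.004], [0.0, 1.0, 0.001], [0.004, 0.001, -1.0]]
ft_force: [1.0, -1.1, -0.1]
grip_width: 0.0545
gripper_force: 0.0
```

{"name": "jog_arm", "arguments": {
  "hand": [0.055, 0.055, 0.055, 0.055, 0.055],
  "travel": [
    [0, 0, 0.04],
    [-0.03, 0, 0.04],
    [-0.04, 0, 0],
    [0, 0, 0],
    [0, 0, 0]
  ],
  "yaw": [0, 0, 0, 0, 0]
}}

```text
time_s: 26.28
position: [0.5839, -0.0725, 0.1685]
tool_rot: [[-1.0, 0.0, 0.0], [0.0, 1.0, -0.0], [-0.0, -0.0, -1.0]]
ft_force: [0.1, -0.4, -0.0]
grip_width: 0.0548
gripper_force: 0.0
```

```bash
python3 - <<'E'
from h import *
s,im=shot("w12");g=im.max(2)
r=g[110:270,100:400];print("\n".join("".join(" .:-=+*#%@"[min(9,x//26)] for x in row) for row in cv2.resize(r,(100,27),interpolation=cv2.INTER_AREA)))
i=im.astype(int)
for n,m,z in(("plug",(i[:,:,0]-i[:,:,2]>60),.043),("stopper",(i[:,:,2]-i[:,:,0]>40)&(i[:,:,2]>190),.046)):
    m=m.astype(np.uint8);m[:100]=0;m[270:]=0;n2,l,st,c=cv2.connectedComponentsWithStats(m)
    for k in range(1,n2):
        if st[k,4]>40:print(n,st[k],c[k].round(1),ray("wrist",*c[k],z,s).round(4))
t=env.get_image("top")[:,:,::-1];cv2.imwrite("pics/top1.png",t);a=cv2.imread("pics/top0.png")
for n,(u,v,w) in dict(tee=(208,234,18),union=(300,231,14)).items():
    f=lambda q:ray("top",*(lambda c:(c[1][0]+u-w,c[0][0]+v-w))([[x.mean()] for x in np.nonzero(q[v-w:v+w,u-w:u+w].max(2)>60)]),.01).round(4)
    print(n,f(a),f(t))
E
```

```text
26.275 [ 0.5839 -0.0725  0.1685] [[-1.0, 0.0, 0.0], [0.0, 1.0, -0.0], [-0.0, -0.0, -1.0]] 0.05479473116412401 [ 0.1 -0.4 -0. ]
....................................................................................................
....................................................................................................
....................................................................................................
....................................................................................................
....................................................................................................
....................................................................................................
....................................................................................................
....................................................................................................
....................................................................................................
................................................................
[... 1295 characters left out ...]
%@@@#*#%@@%+-=%%%%%%%---+++##%%%%%%%%#+%%%%%=:::::::::
:::::::::::***#%#+**+++*+=-:-===---*%%%%%%%=-=%@@%###@@@#-=#%%%%%%*----+==--==+*#%%##%%%%*::::::::::
..:::::::::::::=%***##+*=::-===----+%%%%%%%%*==#@@@@%@@*=*%@@%%%%%#----====---+**#%##@%%#:::::::::::
....:::::::::::-#++=+%+-:::===-::::-***##%%%%@%#*######%@%%%%%%%%%%-----====---%@%%#%%%%-:::::::::::
.......::::::::::=+++-::::====:::::::::------==++**###%%@@@@@%%%%%%=-----====::-#@@%@%%+::::::::::::
plug [250 250   9   8  61] [253.8 253.6] [ 0.6545 -0.0716  0.043 ]
stopper [336 256  16  14 133] [343.9 263.4] [0.6643 0.023  0.046 ]
tee [0.4577 0.1148 0.01  ] [0.4575 0.1148 0.01  ]
union [ 0.4636 -0.122   0.01  ] [ 0.4672 -0.1175  0.01  ]
```

The cassette is centred. I'll move the arm out of the top view to confirm the dish, stopper and union.

{"name": "jog_arm", "arguments": {
  "hand": [0.055, 0.055, 0.055, 0.055, 0.055],
  "travel": [
    [-0.04, 0, 0.03],
    [-0.04, 0.03, 0.03],
    [-0.04, 0.04, 0],
    [-0.03, 0.05, 0],
    [-0.03, 0.05, 0]
  ],
  "yaw": [0, 0, 0, 0, 0]
}}

```text
time_s: 27.0
position: [0.403, 0.0989, 0.2286]
tool_rot: [[-1.0, 0.001, 0.001], [0.001, 1.0, 0.0], [-0.001, 0.0, -1.0]]
ft_force: [0.1, 0.9, 0.4]
grip_width: 0.0547
gripper_force: 0.0
```

{"name": "jog_arm", "arguments": {
  "hand": [0.055, 0.055, 0.055, 0.055, 0.055],
  "travel": [
    [-0.02, 0.05, 0],
    [-0.02, 0.05, 0],
    [-0.02, 0.05, 0],
    [0, 0.05, 0],
    [0, 0, 0]
  ],
  "yaw": [0, 0, 0, 0, 0]
}}

```text
time_s: 27.62
position: [0.3433, 0.3004, 0.2282]
tool_rot: [[-1.0, -0.004, -0.0], [-0.004, 1.0, 0.0], [0.0, 0.0, -1.0]]
ft_force: [0.0, -0.8, -0.6]
grip_width: 0.0548
gripper_force: 0.0
```

```bash
python3 - <<'E'
from h import *
t=env.get_image("top")[:,:,::-1];cv2.imwrite("pics/top2.png",t);a=cv2.imread("pics/top0.png")
for n,(u,v,w) in dict(tee=(208,234,18),union=(300,231,14)).items():
    f=lambda q:ray("top",*(lambda c:(c[1][0]+u-w,c[0][0]+v-w))([[x.mean()] for x in np.nonzero(q[v-w:v+w,u-w:u+w].max(2)>60)]),.01).round(4)
    print(n,f(a),f(t))
i=t.astype(int)
ys,xs=np.nonzero(((i[:,:,2]-i[:,:,0]>60))[130:180,230:270]);print("stopper",ray("top",xs.mean()+230,ys.mean()+130,.044).round(4),len(xs), xs.ptp() if hasattr(xs,'ptp') else np.ptp(xs),np.ptp(ys))
r=t.max(2)[134:182,225:340];print("\n".join("".join(" .:-=+*#%@"[min(9,x//26)] for x in row) for row in r[::2]))
E
```

```text
tee [0.4577 0.1148 0.01  ] [0.4575 0.1148 0.01  ]
union [ 0.4636 -0.122   0.01  ] [ 0.4635 -0.1218  0.01  ]
stopper [0.6712 0.0144 0.044 ] 99 11 10
  .. .....................:.:::::::::::::::::::::::::::::::::::::::::::..::::::::::::::::::::::::::::::::::::::::::
......*%%%##****+=-::......::::::::::::::::::::::::::::::::::::::::::::::::::::::::::::::::::::::::::::::::::::::::
. ...:#%+=#@@@@@@@@@@@%%##**+=-::::::::::::::::::::::::::::::::::::::::::::::::::::::::::::::::::::::::::::::::::::
 ....+@@@@@@@@@@@@@@@@@@@@@@@@@@@@%%###*+=-::::::::::::::::::::::::::::::::::::.:::::::::::::::::::::::::::::::::::
.....#@@@@@@@@@@%%%#%#%##%##%%@@@@@@@@@@@@@@@@%%##**+=--:::::::::::::::::::::::::::::::::::::::::::::::::::::::::::
   .-#@@@@@@@@%##%%%@@@@%%%%##*%@@@@@@@@@@@@@@@@@@@@@@@@@@%%#***+=-::::::::::::::::::::::::::::::::::::::::::::::::
   .+@@@@@@@#%%%%%@@@@@@@@%@%%#**%@@@@@@@@@@@@@@@@@@%%%%%%%@@@@@@@@@@@%%#***+=-::::::::::::::::::::::::::::::::::::
   .#@@@@@@##%@@@@@@@@@@@@@%@%%%*+%@@@@@@@@@@@@@%#=:::-:::::-+#@@@@@@@@@@@@@@@@@@@%%%****+=::::::::::::::::::::::::
   -%@@@@@#*%%@%%@@@@@@@
[... 1131 characters left out ...]
::::
                         ..:-*%%%%%@@@@@@@@@@@@####*+==--=++#%@@@@@@@@@@@@@@@%+-:-:::::::::::::::::+%@@@@@%::::::::
                        ...............:-*#%%%%%##########%@@@@@@@@@@@@@@@@@@@%#=-:::::::::::::::-+%@@@@@@%::::::::
                         ..  .....................::-=+***#%@@@@@@@@@@@@@@@@@@@@@#+-::::::::::-=#@@@@@@@@%*:::.::::
                          .   ...........................:::::::-=*#%%%%%@@@@@@@@%###*+++++++#@@@@@@@@@@@%-:.:..:::
                          .    ...........................:::::::::::::::::--=*#%#**######%@@@@@@@@@@%*#@%:::.....:
    . .  .. .  .....     .. ..............................::::::::::::::::::::::::::::::-=*#%%%%%@@@@%+#@#::.:.....
```

All parts are in place, and the union and tee haven't moved. Letting the arm settle, then handing in.

{"name": "jog_arm", "arguments": {
  "hand": [0.055, 0.055, 0.055, 0.055, 0.055],
  "travel": [
    [0, 0, 0],
    [0, 0, 0],
    [0, 0, 0],
    [0, 0, 0],
    [0, 0, 0]
  ],
  "yaw": [0, 0, 0, 0, 0]
}}

```text
time_s: 28.3
position: [0.3434, 0.2975, 0.2286]
tool_rot: [[-1.0, 0.001, 0.0], [0.001, 1.0, 0.0], [-0.0, 0.0, -1.0]]
ft_force: [-0.3, -0.6, 0.4]
grip_width: 0.0547
gripper_force: 0.0
```

```bash
python3 -c "
from rig import env
print(env.close_job())"
```

```text
the job is handed in; nothing more can be done
None
```

The job is handed in at about 28 s, with no verdict returned: dish on the left pad next to the rotameter with the stopper on its lid, cassette in the middle, coupler on the right, all centred to within a few mm by my measurements, and the union and tee not moved.

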